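# Shut the draught shield and tare the balance

### The job

A beaker stands on the pan of the lab balance, ready to be tared. With the fingertips only, gently slide the lid of the glass draught shield fully shut (towards the front of the balance), then press the tare key, which is the long bar key, fully down, let it come up again and withdraw. Press no other key, grasp or lift nothing, and leave the beaker and the things standing beside the balance where they are.

Things in the scene. Friction and masses are not known exactly. Their poses are not given: they have to be found in the camera images.
- balance: Fixed white lab balance, 330 deep (x) x 210 wide (y) mm. Origin: centre of its underside on the bench; x runs from its front (keys, towards the robot) to its back, y to its left seen from the front, z up. Sloping control panel from the front edge (x -165, 45 high) up to x -40 (75 high), 13.5 degrees. Handle gently: over 25 N from the fingers, or the arm's other parts leaning on it, fails.
- shield_top (a point): Centre of the top rim of the balance's glass draught shield, at x 60, y 0, z 207 mm in the balance's frame: a square box of glass walls, 190 x 190 mm outside (x -35 to 155), rising from the 75 mm high deck to 207 mm, closed above by the sliding lid. The round steel pan is inside, 89 mm above the bench.
- lid (a joint): How far the draught shield's lid is open, in m: 0 = fully shut, up to 0.13 = slid back along the balance's +x. It starts 0.05 to 0.11 open, slides with about 1.2 N of friction, stays where it is left and stops dead at 0. The lid is a grey-framed glass plate, 190 x 190 x 6 mm, its upper face 213 mm above the bench.
- lid_grip (a point): Middle of the rear face of the finger lip on the lid's front edge: a grey wedge 80 mm wide (y), 14 mm high above the lid, its front a ramp. The upright rear face looks to the balance's +x, over the flat lid; a fingertip set down behind it pulls the lid shut. The point is 7 mm above the lid's upper face, 220 mm above the bench, and moves with the lid. Axes parallel to the balance's.
- tare_key (a joint): Travel of the tare key in m: 0 = up, 0.004 = fully down (at least 0.0028 counts). It springs back by itself; it takes 1.2 N to start and 4 N to hold fully down.
- tare_key_top (a point): Centre of the top of the tare key: the long white bar key, 44 wide (y) x 16 mm deep, 6 mm proud of the panel near its front edge, second from the right in the row of four seen from the front. z here is the panel's normal (13.5 degrees off vertical, leaning to the front), along which it moves. About 25 mm free to the keys beside it; the shield's front is 105 mm behind its middle.
- power_key (a joint): Travel of the round power key (16 mm diameter, leftmost, 95 mm left of the tare key), m, 0 = up. Must not be pressed.
- unit_key (a joint): Travel of the small square unit key (16 x 16 mm, 56 mm left of the tare key), m, 0 = up. Must not be pressed.
- print_key (a joint): Travel of the small square print key (16 x 16 mm, rightmost, 54 mm right of the tare key), m, 0 = up. Must not be pressed.
- beaker: Small glass beaker, 42 mm across, 58 mm high, standing loose on the pan inside the draught shield, its foot 89 mm and its rim 147 mm above the bench. Origin: centre of its underside, z up. To be left alone.
- jar: White reagent jar with blue cap, 58 mm across, 85 mm high, loose on the bench beside the balance. Origin: centre of its underside. To be left alone.
- weight: Steel calibration weight with a knob, 35 mm across, 50 mm high, 200 g, loose on the bench beside the balance. Origin: centre of its underside. To be left alone.
- spatula: Steel laboratory spatula, 160 mm long, 5 mm thick, lying on the bench at the left of the balance. Origin: middle of its underside, x along it. To be left alone.

How it is judged:
By the outcome, as a careful person would: the job done as asked, in the order asked, and still so for the second after the job is handed in, with the robot touching nothing.
It also fails if it takes over 42 s, if anything falls off the work surface, if the arm or the gripper's body presses on something with over 40 N, if the wrist force passes 120 N, or if a joint passes its speed limit or range.

### The arm

A 6-joint arm with a two-finger parallel gripper is mounted at the origin on the work surface. World frame = base frame: x ahead of the robot, y to its left, z up, the work surface at z = 0. Lengths are in m, angles in rad, forces in N, time in s.
With the tool pointing down it reaches from about 0.3 to 0.875 m from the base axis. Payload 4.2 kg.
Tool frame: the origin (TCP) lies on the centre line of the jaws, within the pads' length; the fingertips stand 19 mm ahead of it and the grasp point (between the pads) is the TCP; z points along the fingers, y is the line along which they close (so a half turn about z gives the same grasp; the last joint's range is limited). The gripper opens to 85 mm and grips with 20 to 120 N. Pads are 22 mm wide; open, the fingers measure 114 mm over their backs; the gripper's body (76 mm by 85 mm) begins 54 mm behind the grasp point. The pads swing forward as they close: fully open they stand 13 mm farther back than shut.
Start: joints at [1.242, 0.32, 1.565, -0, 1.257, -0.02], TCP at [0.175, 0.548, 0.25] pointing down, gripper open.
Joint ranges: [-3.11, 3.11], [-0.84, 2.01], [0.21, 2.61], [-1.34, 4.49], [0.05, 2.63], [-2.56, 2.56]. Speed limits (rad/s): [2.57, 2.57, 3.14, 3.14, 3.14, 3.14].

### API

Orientations are given as a rotation vector (axis times angle).
In Python, from bench import readout, cams, workorder gives the robot as it stands.
- The arm moves only by the tool move_arm, never from a script. Its argument "motion" is a list of rows, each a list of 2 entries, a list of its own where there are three numbers: the shift along the world's x, y, z normalised to -1 to 1, where 1 is 0.03 m, then the turn about the world's z normalised to -1 to 1, where 1 is 0.12 rad. In form: [[[tx, ty, tz], spin], ...]. A call has 1 to 10 rows; each row shifts and turns the commanded pose from where the row before left it; what a row does not reach is not made up. A row lasts 1/12 s, in which the tool goes at most 41.7 mm and 7.16 degrees, less where a joint would pass 70% of its speed; a pose out of reach is approached as far as the arm can. A call with a number of a shift or a turn outside -1 to 1 is refused whole. A call with a gripper value outside its range is refused whole. "jaw" is the opening, from -1 (shut) to 1 (fully open), set as the call begins (left out, the last holds). The fingers move at their own pace and stop on an object; "newtons" is the grip in N (left out, the last holds). Time passes only in rows, so rows that do not move let the fingers close. It gives the time, the measured TCP pose, the force, the opening and the grip force at its end, in the units of the state.
- readout.read_state(): the state, without advancing time (a new reading comes with each control period).
- cams.capture(name): name is "scene" or "top" or "wrist"; returns the picture (400x640x3 uint8, red, green, blue); there is no depth.
- cams.camera_model(name): a dict with "K" (3x3 intrinsics, pixels), "xyz" and "attitude" of the camera in the world. Camera axes: x right, y up, looking along -z (the intrinsics and any distortion apply to the point x, -y, -z); pixel columns grow to the right and rows downward; lengths in m; the calibration is good to about 2 mm. A picture is of the moment at which its call begins: read the wrist's pose just before it. camera_model takes no time and is no camera call; for the wrist camera it gives the pose at the moment of the call.
- workorder.close_job(): hands the job in; it is judged then, once.
The state is a dict: "clock": time; "joint_pos": joint angles; "qd": joint speeds; "effort": joint torques, N m; "tcp_pos": TCP position; "orientation": TCP orientation; "wrist_force": force on the tool from outside, world axes, zero at the start; "moment": the same for the moment, N m; "width": opening from 0.0 (shut) to 1.0 (fully open); "grip_force": force on a finger pad.
Only numpy, scipy, OpenCV 4.12 (cv2) and the standard library are available. Lean on these libraries where they do the work, as an engineer would, in place of code of your own. Each camera call takes 0.05 s, during which the arm holds its last target. There are 200 camera calls.

## Working session

There is one attempt and no reset: what is moved stays moved. The work goes in short steps, Python scripts to look and compute and a tool call to move; the robot and the scene stay as the last step left them, time stands still between calls to the robot, and variables do not carry over. Pictures are saved under pics/ and viewed, at most 12 in all, crops included, and the job is handed in when it is done.

Besides the shell and the picture viewer there is one more tool, called as name(argument=value, ...) on one line, values as JSON. move_arm: Moves the arm, as the interface text tells. Its arguments: {"type":"object","properties":{"motion":{"type":"array"},"jaw":{"type":"number"},"newtons":{"type":"number"}},"required":["motion"]}

```bash
mkdir -p pics
cat > h.py <<'E'
import numpy as np,cv2
from bench import readout,cams,workorder
E
python3 - <<'E'
from h import *
for n in("scene","top"):
    im=cams.capture(n); cv2.imwrite(f"pics/{n}0.png",im[:,:,::-1]); m=cams.camera_model(n); print(n,m)
s=readout.read_state();print(s)
E
```

```text
scene {'K': array([[413.83966823,   0.        , 318.00695406],
       [  0.        , 413.83966823, 194.66258227],
       [  0.        ,   0.        ,   1.        ]]), 'xyz': array([ 0.48043808, -0.32608486,  0.83991786]), 'attitude': array([ 0.49921694, -0.05622649, -0.26829335])}
top {'K': array([[432.11552717,   0.        , 323.41153266],
       [  0.        , 432.11552717, 202.84383751],
       [  0.        ,   0.        ,   1.        ]]), 'xyz': array([0.4253752 , 0.0289139 , 0.94452479]), 'attitude': array([ 0.14524546, -0.14310219, -1.54296054])}
{'clock': 0.1, 'joint_pos': array([ 1.24202143e+00,  3.20221647e-01,  1.56553159e+00, -3.86614842e-05,
        1.25739903e+00, -2.00026271e-02]), 'qd': array([ 0.0005782 , -0.00100162, -0.00168468, -0.00021335,  0.0019461 ,
        0.00015948]), 'effort': array([ 4.63468086e-05, -4.16406441e+01, -2.34707397e+01,  1.28735610e-04,
        4.85518860e-03,  9.79445304e-06]), 'tcp_pos': array([0.17462296, 0.54743814, 0.24957982]), 'orientation': array([-4.83039176e-01, -3.10399726e+00,  2.42252214e-03]), 'wrist_force': array([-0.48924337,  0.47877172, -0.39068385]), 'moment': array([ 0.01280843,  0.0092026 , -0.04982584]), 'grip_force': 0.0, 'width': 1.0011019894907924}
```

View pics/scene0.png

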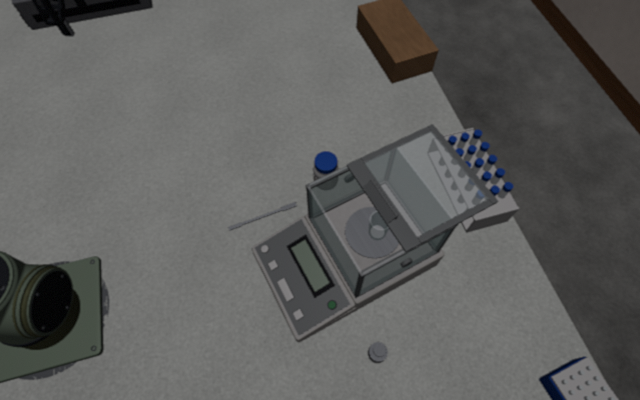

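View pics/top0.png

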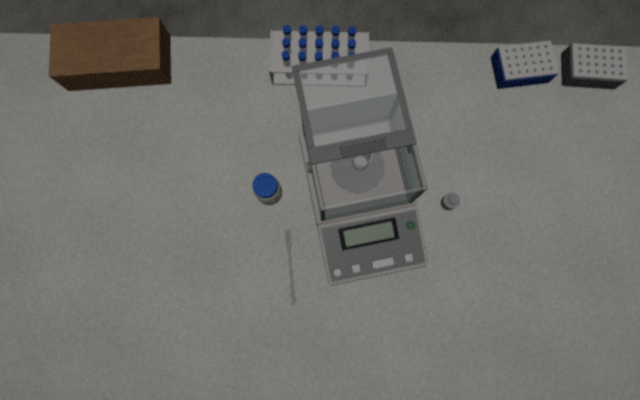

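The scene and top views show the balance with the tare key at about (383,263) in the top view and (286,290) in the scene view. The lid is well open, with its front edge and lip near (363,147) in the top view. I'll enlarge both.

Run:
```python
from h import *
a=cv2.imread("pics/top0.png")[120:290,290:440]; b=cv2.imread("pics/scene0.png")[150:345,240:440]
f=lambda i:cv2.convertScaleAbs(cv2.resize(i,None,fx=3,fy=3,interpolation=cv2.INTER_CUBIC),alpha=1.5)
cv2.imwrite("pics/ca.png",cv2.resize(a,None,fx=3.5,fy=3.5,interpolation=cv2.INTER_CUBIC)); cv2.imwrite("pics/cb.png",f(b))
for n,(x0,x1,y0,y1) in(("top",(325,420,250,282)),("scene",(256,306,240,322))):
    im=cv2.imread(f"pics/{n}0.png"); g=im.min(2)[y0:y1,x0:x1]
    for t in(150,165,180):
        k,l,st,c=cv2.connectedComponentsWithStats((g>t).astype('u1'))
        print(n,t,[(np.round(c[i]+[x0,y0],1).tolist(),int(st[i,4])) for i in range(1,k) if st[i,4]>12])
```

```text
top 150 []
top 165 []
top 180 []
scene 150 []
scene 165 []
scene 180 []
```

View pics/ca.png

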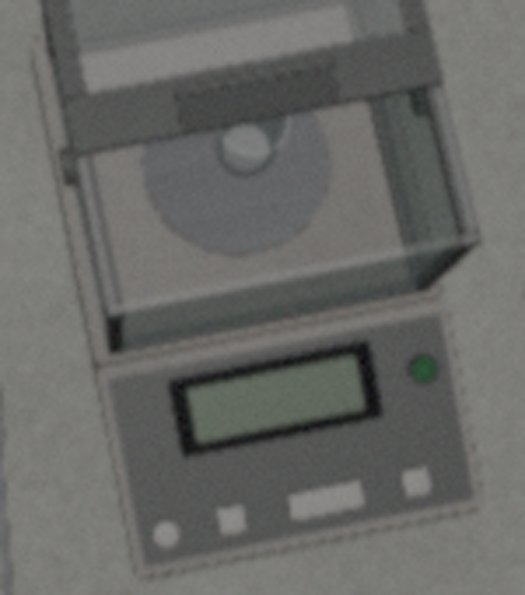

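View pics/cb.png

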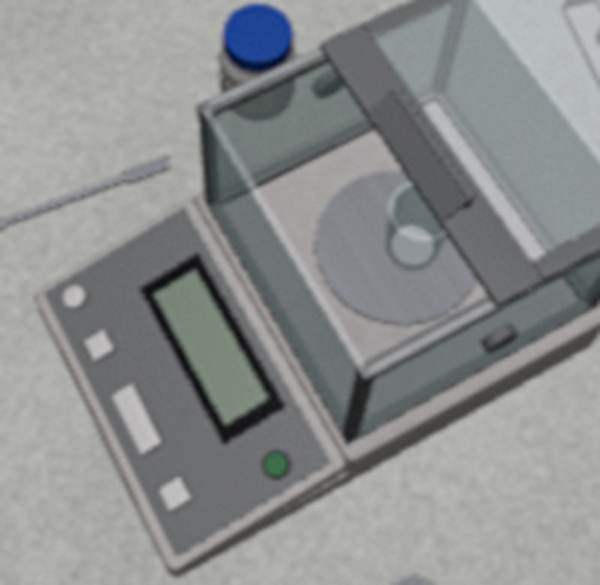

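The top crop shows the tare bar at crop (326,500), and the lip's rear top edge running from about (176,95) to (334,65). The scene crop shows the same lip from (388,92) to (472,195). Next I'll mask the keys and cast rays.

```bash
cat >> h.py <<'E'
from scipy.spatial.transform import Rotation as R
def ray(n,p):
    m=cams.camera_model(n); u=np.linalg.solve(m['K'],[p[0],p[1],1.]); return m['xyz'],R.from_rotvec(m['attitude']).apply(u*[1,-1,-1])
def plane(n,p,z):
    o,d=ray(n,p); return o+d*(z-o[2])/d[2]
def tri(p,q):
    (a,d),(b,e)=ray("top",p),ray("scene",q); s=np.linalg.lstsq(np.c_[d,-e],b-a,rcond=None)[0]
    P,Q=a+s[0]*d,b+s[1]*e; return (P+Q)/2,np.linalg.norm(P-Q)
E
python3 - <<'E'
from h import *
np.set_printoptions(precision=4,suppress=True)
K={}
for n,(x0,x1,y0,y1) in(("top",(330,416,250,278)),("scene",(256,306,240,322))):
    im=cv2.imread(f"pics/{n}0.png"); g=im.min(2)[y0:y1,x0:x1]; print(n,g.max(),np.median(g))
    t=(int(np.percentile(g,99))+int(np.median(g)))//2
    k,l,st,c=cv2.connectedComponentsWithStats((g>t).astype('u1'))
    L=[(np.round(c[i]+[x0,y0],1).tolist(),int(st[i,4])) for i in range(1,k) if st[i,4]>12]; print(t,L)
    for p,a in L: print(p,a,plane(n,p,.057))
A=lambda u,v:(290+u/3.5,120+v/3.5); B=lambda u,v:(240+u/3,150+v/3)
print("lip rear", [tri(A(176,95),B(388,92)),tri(A(334,65),B(472,195))])
for f,n,pts in((A,"top",((176,95),(334,65))),(B,"scene",((388,92),(472,195)))):
    print(n,[plane(n,f(*p),.227) for p in pts])
print("keys tri",[tri(A(*a),B(*b)) for a,b in (((166,534),(73,296)),((231,520),(98,345)),((326,500),(136,419)),((416,482),(174,494)))])
E
```

```text
top 138 87.0
111 [([408.4, 257.2], 49), ([382.7, 262.6], 148), ([355.7, 268.0], 50), ([337.0, 272.2], 41), ([401.9, 274.6], 176)]
[408.4, 257.2] 49 [ 0.4819 -0.144   0.057 ]
[382.7, 262.6] 148 [ 0.4697 -0.0915  0.057 ]
[355.7, 268.0] 50 [ 0.4576 -0.0366  0.057 ]
[337.0, 272.2] 41 [0.4483 0.0012 0.057 ]
[401.9, 274.6] 176 [ 0.4465 -0.1304  0.057 ]
scene 129 76.0
101 [([258.7, 241.3], 26), ([264.1, 248.2], 36), ([274.2, 290.5], 112), ([272.5, 264.5], 48), ([265.5, 301.1], 916), ([285.0, 289.1], 163), ([297.8, 314.1], 62)]
[258.7, 241.3] 26 [0.4411 0.0181 0.057 ]
[264.1, 248.2] 36 [0.4486 0.0004 0.057 ]
[274.2, 290.5] 112 [ 0.4493 -0.0895  0.057 ]
[272.5, 264.5] 48 [ 0.4575 -0.0378  0.057 ]
[265.5, 301.1] 916 [ 0.429  -0.1049  0.057 ]
[285.0, 289.1] 163 [ 0.4699 -0.0925  0.057 ]
[297.8, 314.1] 62 [ 0.482  -0.1449  0.057 ]
lip rear [(array([0.658 , 0.0043, 0.222 ]), np.float64(0.0025341828704419493)), (array([ 0.6765, -0.0736,  0.2273]), np.float64(0.0029003870092371535))]
top [array([0.6577, 0.0045, 0.227 ]), array([ 0.6751, -0.0737,  0.227 ])]
scene [array([0.6553, 0.0013, 0.227 ]), array([ 0.6781, -0.0732,  0.227 ])]
keys tri [(array([0.4481, 0.0003, 0.0543]), np.float64(0.0011173573208515862)), (array([ 0.457 , -0.0375,  0.0531]), np.float64(0.0008844148769194956)), (array([ 0.4698, -0.0928,  0.0538]), np.float64(0.0008519395279967252)), (array([ 0.4816, -0.1454,  0.0541]), np.float64(0.0010882759094687305))]
```

move_arm(motion=[[[0,0,1],0],[[0,0,1],0],[[0.78,-0.874,0],0.2],[[0.78,-0.874,0],0.2],[[0.78,-0.874,0],0.2],[[0.78,-0.874,0],0.2],[[0.78,-0.874,0],0.2],[[0.78,-0.874,0],0.2],[[0.78,-0.874,0],0.2],[[0.78,-0.874,0],0.2]], jaw=-1, newtons=20)

```text
clock: 0.93
tcp_pos: [0.3626, 0.3364, 0.31]
orientation: [-0.181, -3.136, 0.001]
wrist_force: [-0.0, 0.4, 0.1]
width: 0.004
grip_force: 0.0
```

move_arm(motion=[[[0.78,-0.874,0],0.2],[[0.78,-0.874,0],0.2],[[0.78,-0.874,0],0.2],[[0.78,-0.874,0],0.2],[[0.78,-0.874,0],0.2],[[0.78,-0.874,0],0.2],[[0.78,-0.874,0],0.2],[[0.78,-0.874,0],0.2],[[0.78,-0.874,0],0.2],[[0.78,-0.874,0],0.2]])

```text
clock: 1.77
tcp_pos: [0.5967, 0.0743, 0.3099]
orientation: [0.195, -3.135, -0.0]
wrist_force: [0.7, 0.7, -0.0]
width: 0.0
grip_force: 0.0
```

move_arm(motion=[[[0.78,-0.874,0],0.2],[[0.78,-0.874,0],0.2],[[0.78,-0.874,0],0.2],[[0.78,-0.874,0],0.2],[[0,0,0],0],[[0,0,0],0],[[0,0,0],0]])

```text
clock: 2.35
tcp_pos: [0.6891, -0.0288, 0.3095]
orientation: [0.343, -3.121, -0.001]
wrist_force: [-0.8, 0.1, 1.0]
width: 0.001
grip_force: 0.0
```

Run:
```python
from h import *
s=readout.read_state();print(s['clock'],s['tcp_pos'],s['orientation'],s['wrist_force'],s['width'],s['joint_pos'])
y=R.from_rotvec(s['orientation']).as_matrix();print(y,'psi',np.arctan2(-y[0,1],y[1,1]))
for n in("wrist","top"):
    cv2.imwrite(f"pics/{n}1.png",cams.capture(n)[:,:,::-1])
```

```text
2.35 [ 0.68914217 -0.02878453  0.30953388] [ 3.42800347e-01 -3.12105288e+00 -1.48804234e-03] [-0.84408654  0.08087392  1.02721207] 0.001362306503756005 [-5.86950603e-02  4.85338383e-01  1.15695372e+00  6.39893573e-04
  1.50120433e+00 -1.84832917e+00]
[[-9.76158669e-01 -2.17050185e-01 -1.86304621e-03]
 [-2.17051863e-01  9.76159786e-01  7.48923162e-04]
 [ 1.65607688e-03  1.13544549e-03 -9.99997984e-01]] psi 0.21879173837014412
```

View pics/wrist1.png

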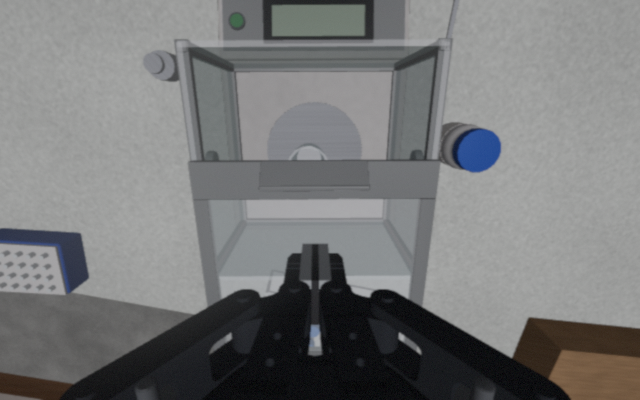

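The wrist view shows the lip between columns 260 and 370 with its rear edge at about row 187. The closed fingertips are at about (315,250), behind the lip and centred on it.

Run:
```python
from h import *
np.set_printoptions(precision=4,suppress=True)
P=[plane("wrist",p,.227) for p in((260,187),(369,189))]
m=(P[0]+P[1])/2;print(P,m,'face foot',plane("wrist",(315,191),.213), 'rim front corners',plane("wrist",(180,43),.207),plane("wrist",(446,43),.207))
t=readout.read_state()['tcp_pos'];ps=.2263;X=np.array([np.cos(ps),np.sin(ps)]);Y=np.array([-X[1],X[0]])
print('tcp rel lip', (t-m)[:2]@X,(t-m)[:2]@Y)
```

```text
[array([ 0.6757, -0.0722,  0.227 ]), array([0.66  , 0.0046, 0.227 ])] [ 0.6679 -0.0338  0.227 ] face foot [ 0.6739 -0.0321  0.213 ] rim front corners [ 0.5933 -0.1446  0.207 ] [0.5535 0.0325 0.207 ]
tcp rel lip 0.02175918295056258 0.0009610370825433361
```

move_arm(motion=[[[0,0,-0.6],0],[[0,0,-0.6],0],[[0,0,-0.5],0],[[0,0,-0.3],0],[[0,0,-0.2],0],[[0,0,-0.1],0],[[0,0,-0.05],0],[[0,0,0],0],[[0,0,0],0]])

```text
clock: 3.2
tcp_pos: [0.6899, -0.029, 0.2408]
orientation: [-0.344, 3.121, -0.0]
wrist_force: [-0.5, 0.8, 0.3]
width: 0.002
grip_force: 0.0
```

Run:
```python
from h import *
s=readout.read_state();print(s['tcp_pos'],s['wrist_force'])
cv2.imwrite("pics/wrist2.png",cams.capture("wrist")[:,:,::-1])
```

```text
[ 0.68990798 -0.0289823   0.24075076] [-0.48038642  0.84933987  0.3240781 ]
```

View pics/wrist2.png

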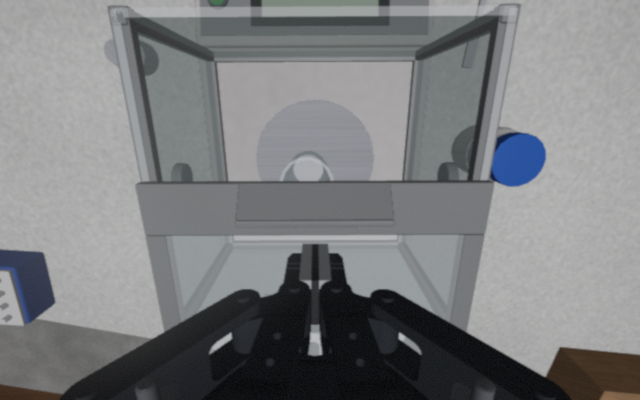

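The fingertips are centred close behind the lip (tip at about (315,247), lip rear edge at row 222) and just above the lid. I'll lower 2 mm and pull slowly forward.

move_arm(motion=[[[0,0,-0.07],0],[[-0.1,-0.022,0],0],[[-0.1,-0.022,0],0],[[-0.1,-0.022,0],0],[[-0.1,-0.022,0],0],[[-0.1,-0.022,0],0],[[-0.1,-0.022,0],0],[[-0.1,-0.022,0],0]])

```text
clock: 3.92
tcp_pos: [0.6684, -0.0338, 0.2378]
orientation: [-0.343, 3.122, -0.0]
wrist_force: [1.7, 0.5, -0.5]
width: 0.003
grip_force: 0.7
```

move_arm(motion=[[[-0.1,-0.022,0],0],[[-0.1,-0.022,0],0],[[-0.1,-0.022,0],0],[[-0.1,-0.022,0],0],[[-0.1,-0.022,0],0],[[-0.1,-0.022,0],0],[[-0.1,-0.022,0],0],[[-0.1,-0.022,0],0],[[-0.1,-0.022,0],0],[[-0.1,-0.022,0],0]])

```text
clock: 4.75
tcp_pos: [0.6383, -0.0403, 0.2378]
orientation: [-0.344, 3.123, -0.0]
wrist_force: [0.5, -0.5, -0.1]
width: 0.001
grip_force: 0.7
```

Run:
```python
from h import *
s=readout.read_state();print(s['tcp_pos'],s['wrist_force'])
cv2.imwrite("pics/wrist3.png",cams.capture("wrist")[:,:,::-1])
```

```text
[ 0.63829413 -0.04032968  0.23784018] [ 0.45755481 -0.54461116 -0.12258333]
```

View pics/wrist3.png

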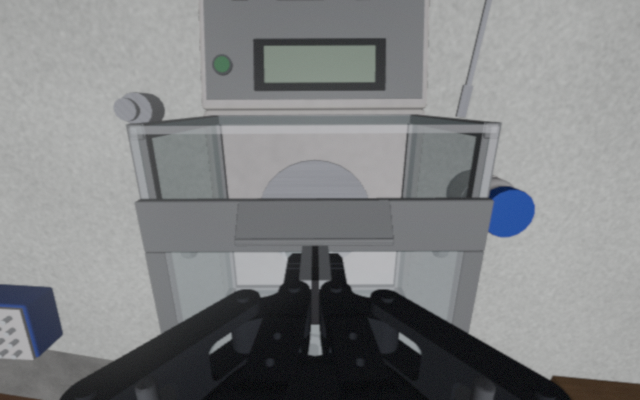

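The lid is moving with the fingers. Its front edge is at row 199, and the shield's front rim is at row 124 (outer edge).

Run:
```python
from h import *
a=plane("wrist",(315,199),.213);X=np.array([np.cos(.22),np.sin(.22)])
for r in(123,134):print((a-plane("wrist",(315,r),.207))[:2]@X)
```

```text
0.03800605131486713
0.03261036652928482
```

move_arm(motion=[[[-0.1,-0.022,0],0],[[-0.1,-0.022,0],0],[[-0.1,-0.022,0],0],[[-0.1,-0.022,0],0],[[-0.1,-0.022,0],0],[[-0.1,-0.022,0],0],[[-0.1,-0.022,0],0],[[-0.1,-0.022,0],0]])

```text
clock: 5.47
tcp_pos: [0.6143, -0.0456, 0.2378]
orientation: [-0.344, 3.123, -0.0]
wrist_force: [1.8, -0.4, 0.7]
width: 0.001
grip_force: 0.7
```

move_arm(motion=[[[-0.05,-0.011,0],0],[[-0.05,-0.011,0],0],[[-0.05,-0.011,0],0],[[-0.05,-0.011,0],0],[[-0.05,-0.011,0],0],[[-0.05,-0.011,0],0]])

```text
clock: 5.97
tcp_pos: [0.6055, -0.0475, 0.2377]
orientation: [-0.344, 3.123, 0.0]
wrist_force: [2.4, 0.4, 0.7]
width: 0.002
grip_force: 0.6
```

move_arm(motion=[[[-0.03,-0.007,0],0],[[-0.03,-0.007,0],0],[[-0.03,-0.007,0],0]])

```text
clock: 6.22
tcp_pos: [0.6028, -0.0481, 0.2377]
orientation: [0.344, -3.123, -0.0]
wrist_force: [2.2, -0.7, 1.1]
width: 0.002
grip_force: 0.6
```

move_arm(motion=[[[-0.03,-0.007,0],0],[[-0.03,-0.007,0],0]])

```text
clock: 6.38
tcp_pos: [0.601, -0.0485, 0.2377]
orientation: [0.344, -3.123, -0.0]
wrist_force: [2.0, -0.2, 0.2]
width: -0.0
grip_force: 0.6
```

move_arm(motion=[[[-0.03,-0.007,0],0],[[-0.03,-0.007,0],0]])

```text
clock: 6.55
tcp_pos: [0.5999, -0.0488, 0.2379]
orientation: [-0.343, 3.121, 0.0]
wrist_force: [4.4, 0.0, -0.4]
width: 0.0
grip_force: 2.4
```

move_arm(motion=[[[-0.03,-0.007,0],0],[[-0.03,-0.007,0],0]])

```text
clock: 6.72
tcp_pos: [0.5997, -0.0489, 0.238]
orientation: [-0.343, 3.117, 0.001]
wrist_force: [9.8, 1.5, -2.6]
width: -0.003
grip_force: 4.6
```

Run:
```python
from h import *
s=readout.read_state();print(s['tcp_pos'],s['wrist_force'])
cv2.imwrite("pics/wrist4.png",cams.capture("wrist")[:,:,::-1])
```

```text
[ 0.59966105 -0.04890252  0.23799108] [ 9.81030469  1.48177136 -2.58597928]
```

View pics/wrist4.png

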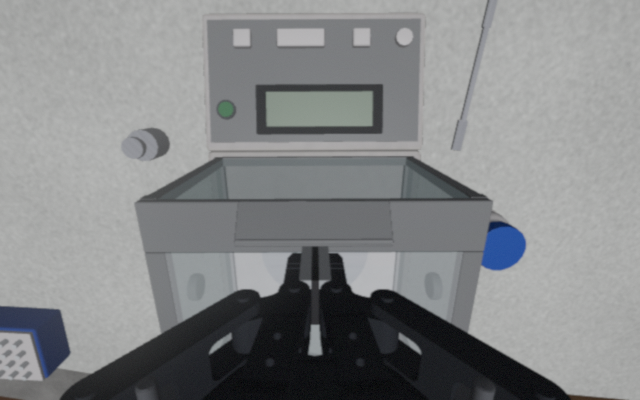

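The lid's front edge (row 200) now lies over the shield's front, and the force rose to 10 N against the stop, so the lid is shut. I'll back off, lift and go over the tare key at (300,37).

move_arm(motion=[[[0.1,0.022,0],0],[[0.15,0.033,0],0],[[0.15,0.033,0],0],[[0,0,0.6],0],[[0,0,1],0],[[0,0,0.8],0]])

```text
clock: 7.27
tcp_pos: [0.6092, -0.0466, 0.3104]
orientation: [0.344, -3.12, -0.001]
wrist_force: [0.5, -0.2, 0.1]
width: 0.002
grip_force: 0.0
```

Run:
```python
from h import *
np.set_printoptions(precision=4,suppress=True)
s=readout.read_state();print(s['tcp_pos'],s['wrist_force'])
im=cams.capture("wrist"); g=im.min(2); cv2.imwrite("pics/wrist5.png",im[:,:,::-1])
k,l,st,c=cv2.connectedComponentsWithStats((g[:170,200:440]>150).astype('u1'))
for i in range(1,k):
    if 60<st[i,4]<2500: print(st[i],c[i]+[200,0],plane("wrist",c[i]+[200,0],.057))
t=cams.capture("top")
a=cv2.cvtColor(t,cv2.COLOR_RGB2BGR);cv2.imwrite("pics/top5.png",a)
```

```text
[ 0.6092 -0.0466  0.3104] [ 0.4574 -0.1959  0.0929]
[43 26 61  2 95] [270.5895  26.3579] [ 0.4657 -0.1323  0.057 ]
[ 50  37  12  13 147] [255.5306  42.6327] [ 0.4857 -0.1464  0.057 ]
[ 85  36  37  13 467] [303.2077  42.1542] [ 0.4733 -0.093   0.057 ]
[146  36  13  13 165] [352.      42.0667] [ 0.461  -0.0383  0.057 ]
[181  36  12  13 120] [386.2083  42.075 ] [ 0.4525 -0.      0.057 ]
[ 29 128 139   5 538] [297.0279 130.4349] [ 0.5719 -0.0801  0.057 ]
```

move_arm(motion=[[[-0.79,-0.261,0],0],[[-0.79,-0.261,0],0],[[-0.79,-0.261,0],0],[[-0.79,-0.261,0],0],[[-0.79,-0.261,0],0],[[-0.79,-0.261,0],0],[[0,0,0],0],[[0,0,-1],0],[[0,0,-1],0],[[0,0,-1],0]])

```text
clock: 8.2
tcp_pos: [0.4673, -0.0936, 0.2186]
orientation: [-0.343, 3.122, 0.0]
wrist_force: [0.4, 0.2, -0.6]
width: -0.007
grip_force: 0.0
```

move_arm(motion=[[[0,0,-1],0],[[0,0,-1],0],[[0,0,-0.8],0],[[0,0,-0.6],0],[[0,0,-0.4],0],[[0,0,0],0],[[0,0,0],0]])

```text
clock: 8.78
tcp_pos: [0.467, -0.0935, 0.1049]
orientation: [0.344, -3.12, -0.001]
wrist_force: [0.1, 0.4, 0.1]
width: -0.002
grip_force: 0.0
```

Run:
```python
from h import *
s=readout.read_state();print(s['tcp_pos'],s['wrist_force'])
cv2.imwrite("pics/wrist6.png",cams.capture("wrist")[:,:,::-1])
im=cams.capture("top")[100:300,270:450,::-1]; sc=cams.capture("scene")[150:350,230:430,::-1]
cv2.imwrite("pics/mix6.png",cv2.resize(np.hstack([im,sc]),None,fx=2.1,fy=2.1,interpolation=cv2.INTER_CUBIC))
```

```text
[ 0.46703306 -0.09347805  0.10494416] [0.08436026 0.42613562 0.06795394]
```

View pics/wrist6.png

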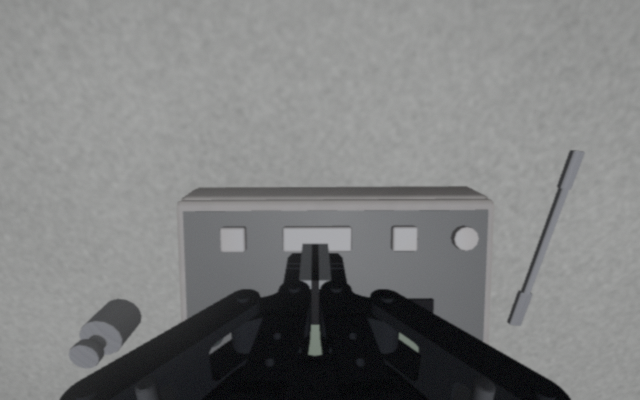

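View pics/mix6.png

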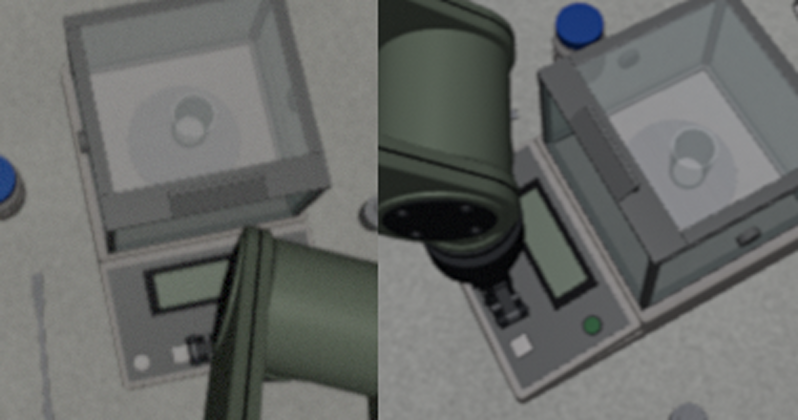

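The two outside views show the lid shut and flush, with the beaker in place. In the wrist view the fingertips are over the tare bar (centre about (317,238)). I'll check the offset numerically while descending.

Run:
```python
from h import *
for p in((284,238),(351,238),(317,227),(317,250)): print(plane("wrist",p,.057))
```

```text
[ 0.47433271 -0.1134601   0.057     ]
[ 0.46503772 -0.0719476   0.057     ]
[ 0.46237215 -0.09467829  0.057     ]
[ 0.47802214 -0.09114341  0.057     ]
```

move_arm(motion=[[[0,0,-0.3],0],[[0,0,-0.25],0],[[0,0,-0.15],0],[[0,0,-0.08],0],[[0,0,0],0]])

```text
clock: 9.35
tcp_pos: [0.4667, -0.0936, 0.0816]
orientation: [0.343, -3.121, -0.001]
wrist_force: [-1.0, 0.6, -0.1]
width: 0.001
grip_force: 0.0
```

move_arm(motion=[[[0,0,-0.04],0],[[0,0,-0.04],0],[[0,0,-0.04],0],[[0,0,0],0]])

```text
clock: 9.68
tcp_pos: [0.4672, -0.0937, 0.0787]
orientation: [0.344, -3.123, -0.0]
wrist_force: [0.8, -0.4, -0.6]
width: 0.003
grip_force: 0.0
```

move_arm(motion=[[[0,0,-0.04],0],[[0,0,-0.04],0],[[0,0,0],0]])

```text
clock: 9.93
tcp_pos: [0.4676, -0.0938, 0.0764]
orientation: [-0.343, 3.122, -0.0]
wrist_force: [0.5, 0.3, 1.3]
width: 0.001
grip_force: 0.8
```

Contact has begun at about TCP z 0.077.

move_arm(motion=[[[0,0,-0.03],0],[[0,0,-0.03],0],[[0,0,0],0]])

```text
clock: 10.18
tcp_pos: [0.4679, -0.0937, 0.0748]
orientation: [-0.343, 3.121, -0.0]
wrist_force: [1.2, 0.9, 3.2]
width: 0.001
grip_force: 1.3
```

move_arm(motion=[[[0,0,-0.03],0],[[0,0,-0.03],0],[[0,0,0],0]])

```text
clock: 10.43
tcp_pos: [0.468, -0.0938, 0.0731]
orientation: [-0.343, 3.121, -0.0]
wrist_force: [1.9, 0.6, 4.4]
width: 0.002
grip_force: 2.2
```

move_arm(motion=[[[0,0,-0.03],0],[[0,0,0],0]])

```text
clock: 10.6
tcp_pos: [0.4681, -0.0938, 0.0729]
orientation: [-0.343, 3.121, -0.001]
wrist_force: [0.4, 1.3, 11.1]
width: -0.005
grip_force: 5.0
```

move_arm(motion=[[[0,0,-0.03],0],[[0,0,0],0],[[0,0,0],0]])

```text
clock: 10.85
tcp_pos: [0.4681, -0.0938, 0.0726]
orientation: [-0.343, 3.12, -0.001]
wrist_force: [-0.6, 2.7, 15.8]
width: 0.001
grip_force: 8.0
```

The key is fully down: force jumped to 16 N with no further travel. Now I'll release and withdraw.

move_arm(motion=[[[0,0,0.1],0],[[0,0,0.15],0],[[0,0,0.3],0],[[0,0,0.6],0],[[0,0,1],0],[[0,0,1],0],[[0,0,1],0],[[0,0,1],0],[[0,0,1],0],[[0,0,0.5],0]])

```text
clock: 11.68
tcp_pos: [0.4677, -0.094, 0.2741]
orientation: [-0.343, 3.119, -0.002]
wrist_force: [0.7, -0.2, 0.6]
width: 0.004
grip_force: 0.0
```

move_arm(motion=[[[-0.4,0.8,0],0],[[-0.4,0.8,0],0],[[-0.4,0.8,0],0],[[-0.3,0.8,0],0],[[-0.2,0.8,0],0],[[-0.2,0.8,0],0],[[-0.2,0.8,0],0],[[0,0.8,0],0],[[0,0,0],0],[[0,0,0],0]])

```text
clock: 12.52
tcp_pos: [0.4036, 0.0986, 0.2703]
orientation: [0.348, -3.121, 0.001]
wrist_force: [-0.3, -0.5, -0.7]
width: 0.002
grip_force: 0.0
```

Run:
```python
from h import *
s=readout.read_state();print(s['clock'],s['tcp_pos'],s['wrist_force'])
im=cams.capture("top")[100:300,240:470,::-1]
cv2.imwrite("pics/top7.png",cv2.resize(im,None,fx=2.5,fy=2.5,interpolation=cv2.INTER_CUBIC))
```

```text
12.5167 [0.40357704 0.09861088 0.27025494] [-0.32282502 -0.54888829 -0.74688524]
```

View pics/top7.png

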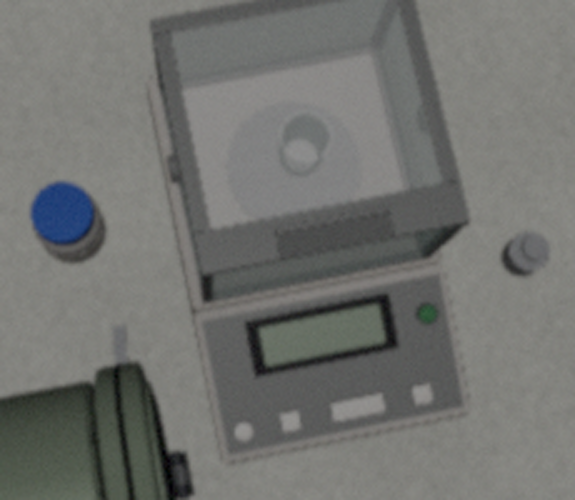

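The lid is shut, with the lip at crop (335,235). The beaker, jar and weight are undisturbed, the keys are up, and the arm is clear.

```bash
python3 -c "
from bench import workorder;print(workorder.close_job())"
```

```text
the job is handed in; nothing more can be done
None
```

I slid the lid shut against its stop, pressed the tare key fully down (about 16 N at the bottom) and released it, then moved the arm clear with nothing else touched and handed in the job at about 12.6 s; no verdict was returned.

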